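Square up the phones in the repair rack

TASK

The three phone bodies in the small metal rack have slumped over towards you and slid out of line. Push them up together so that they stand flat against the rack's backstop, and slide them along until the ends of all three are flush against its side stop; leave them standing there. The flat phone and the other things lying about on the bench are not part of it.

Things in the scene. Friction and masses are not known exactly. Their poses are not given: they have to be found in the camera images.
- cradle: Fixed aluminium rack cradle. Origin: corner line of floor and backstop, 16 mm above bench. x: away from robot; y: left; z: up, tilted 6 deg away from robot. mm: backstop face x=0, y -72..52, z 0..62; floor z=0, x -62..0, y -72..100; side stop at right: inner face y=-72, x -58..4, 44 high; left end open. Black bar (6 dia) along y at x=-43, z=24, y -74..48: the row leans on it at first.
- phone_back_centre (a point): Centre of the rearmost loose phone body in the rack (nearest the backstop), black face, yellow edge, 140 x 70 x 7 mm, 0.12 kg. Axes: x along its length (to the right), y along its width (up as it stands on a long edge), z through its thickness (out of the front). At first its top leans about 30 deg off vertical towards the robot and its right-hand end is 14 to 40 mm from the side stop.
- phone_mid_centre (a point): Centre of the middle loose phone body, pale face, dark edge, 136 x 66 x 6 mm, 0.12 kg; axes, start lean and start gap to the side stop as for the rearmost one. Stood up, the row of three is 20 mm thick (cradle x = -20 to 0) and stays up by itself; once flush with the side stop, the phones' left-hand ends lie at cradle y = 64 (this one) and 68 mm, past the end of the backstop.
- phone_front_centre (a point): Centre of the front loose phone body (nearest the robot), black face, yellow edge, 140 x 70 x 7 mm, 0.12 kg; axes, start lean and start gap to the side stop as for the rearmost one. At first its top edge reaches to about cradle x = -63 mm, 59 mm above the cradle floor; the robot's side of the row above the black bar is open.

How it is judged (in metres and radians):
At the end, for the whole second after the job is handed in: All three phones rest on their long edges on the cradle floor, each within 10 degrees of square to backstop and floor, its centre at most 32 mm from the backstop face and 28 to 45 mm above the floor, its right-hand end within 10 mm of the side stop, at rest (angle between the z axis of each of phone_back_centre, phone_mid_centre, phone_front_centre and the x axis of cradle, either way round below 0.175 rad and angle between the x axis of each of phone_back_centre, phone_mid_centre, phone_front_centre and the y axis of cradle, either way round below 0.175 rad and x of phone_back_centre in the frame of cradle between -0.032 and 0 m and z of phone_back_centre in the frame of cradle between 0.028 and 0.045 m and y of phone_back_centre in the frame of cradle between -0.012 and 0.008 m and linear speed of each of phone_back, phone_mid, phone_front below 0.02 m/s and x of phone_mid_centre in the frame of cradle between -0.032 and 0 m and z of phone_mid_centre in the frame of cradle between 0.028 and 0.045 m and y of phone_mid_centre in the frame of cradle between -0.014 and 0.006 m and x of phone_front_centre in the frame of cradle between -0.032 and 0 m and z of phone_front_centre in the frame of cradle between 0.028 and 0.045 m and y of phone_front_centre in the frame of cradle between -0.012 and 0.008 m); the robot touches nothing.
It also fails if it takes over 42 s, if anything falls off the work surface, if the arm or the gripper's body presses on something with over 40 N, if the wrist force passes 120 N, or if a joint passes its speed limit or range.

ROBOT

A 6-joint arm with a two-finger parallel gripper is mounted at the origin on a cart in front of the work surface, level with it; the furniture and walls round the work are solid. World frame = base frame: x ahead of the robot, y to its left, z up, the work surface at z = 0. Lengths are in m, angles in degrees, forces in N, time in s.
With the tool pointing down it reaches from about 0.35 to 0.925 m from the base axis. Payload 6.4 kg.
Tool frame: the origin (TCP) lies at the very end of the fingers, on their centre line; the grasp point (between the pads) lies ctrl.pinch_z behind it (ctrl.pinch_z is the distance from the TCP to the grasp point, in m); z points along the fingers, y is the line along which they close (so a half turn about z gives the same grasp; the last joint's range is limited). The gripper opens to 85 mm and grips with 20 to 120 N. Pads are 22 mm wide; open, the fingers measure 114 mm over their backs; the gripper's body (76 mm by 85 mm) begins 54 mm behind the grasp point. The pads swing forward as they close: fully open they stand 13 mm farther back than shut.
Start: joints at [61.014, 14.043, 89.255, -0, 76.702, -9.975], TCP at [0.212, 0.615, 0.231] pointing down, gripper open.
Joint ranges: [-179.41, 179.41], [-58.25, 129.5], [7.25, 145.43], [-54.29, 234.29], [11.92, 165.04], [-157.13, 157.13]. Speed limits (degrees/s): [147.25, 147.25, 180, 180, 180, 180].

INTERFACE

Orientations are given as [roll, pitch, yaw] about the fixed x, y, z axes, in that order (R = Rz(yaw) Ry(pitch) Rx(roll)).
In Python, from rig import ctrl gives the robot as it stands.
- The arm moves only by the tool step_arm, never from a script. Its argument "moves" is a list that holds one entry, the list of rows, each a list of 5 numbers: the shift along the tool's x, y, z in mm, then the turn about the tool's z in degrees, then the finger opening in mm, from 0 to 85.4. A call has 1 to 20 rows; each row shifts and turns the commanded pose from where the row before left it, along the tool's axes as they then stand; what a row does not reach is not made up. A row lasts 1/12 s, in which the tool goes at most 41.7 mm and 7.16 degrees, less where a joint would pass 70% of its speed; a pose out of reach is approached as far as the arm can. A call with a gripper value outside its range is refused whole. The fingers move at their own pace and stop on an object; "newtons" is the grip in N (left out, the last holds). Time passes only in rows, so rows that do not move let the fingers close. It gives the time, the measured TCP pose, the force, the opening and the grip force at its end, in the units of the state.
- ctrl.state(): the state, without advancing time (a new reading comes with each control period).
- ctrl.capture(name): name is "scene" or "top"; returns a dict with "img" (480x640x3 uint8, red, green, blue), "K" (3x3 intrinsics, pixels), "k1" (the pictures are not rectified: a ray, as slopes to the right and down, at radius r is drawn at 1 + k1 r^2 times it, then the intrinsics apply), "R" (3x3) and "t" (3): a world point X has camera coordinates R X + t. Camera axes: x right, y down, z forward; pixel columns grow to the right and rows downward; lengths in m; the calibration is good to about 2 mm. A picture is of the moment at which its call begins. There is no depth.
- ctrl.finish_job(): hands the job in; it is judged then, once.
Trained networks look in a picture, given as the dict that the camera call returned (one of the last four; its "shot" number tells which), for a name from the list of things; names that differ only in an ending like _2 or _b are one class to them, and where a whole thing is asked for, a point or a joint stands for the part that bears it (a point fixed in the world has none). Each returns a list of dicts, best first, with "p" (0 to 1); they miss things now and then, are a little off and sometimes report something else, mostly with a low value. They report only what shows in the picture. A call takes as long as a camera call.
- ctrl.outline_of(picture, name): "pixels" (480x640 bool, what is visible of it) and "box" ([centre column, centre row, width, height] in pixels, round what is visible of it).
- ctrl.place_of(picture, name): "at" ([column, row] in pixels: a listed point, or the origin of a listed thing).
The state is a dict: "clock": time; "joint_pos": joint angles; "joint_velocities": joint speeds; "tau": joint torques, N m; "eef_pos": TCP position; "tcp_rot": TCP orientation; "ft_force": force on the tool from outside, world axes, zero at the start; "ft_torque": the same for the moment, N m; "gripper_width": opening from 0.0 (shut) to 1.0 (fully open); "gripper_force": force on a finger pad.
Only numpy, scipy, OpenCV 4.12 (cv2) and the standard library are available. Lean on these libraries where they do the work, as an engineer would, in place of code of your own. Each camera call takes 0.05 s, during which the arm holds its last target. There are 200 camera calls.

## Working session

There is one attempt and no reset: what is moved stays moved. The work goes in short steps, Python scripts to look and compute and a tool call to move; the robot and the scene stay as the last step left them, time stands still between calls to the robot, and variables do not carry over. Pictures are saved under pics/ and viewed, at most 10 in all, crops included, and the job is handed in when it is done.

Besides the shell and the picture viewer there is one more tool, called after "Request:" as name([rows], argument=value, ...), one row to a line, values as JSON. step_arm: Moves the arm, as the interface text tells. Its arguments: {"type":"object","properties":{"moves":{"type":"array","items":{"type":"array","items":{"type":"array","items":{"type":"number"}}}},"newtons":{"type":"number"}},"required":["moves"]}

```bash
mkdir -p pics; ls; cat > h.py <<'E'
import numpy as np, cv2
from rig import ctrl
def proj(P,X):
    c=(P["R"]@np.atleast_2d(X).T).T+P["t"]; s=c[:,:2]/c[:,2:]
    s=s*(1+P["k1"]*(s**2).sum(1,keepdims=True))
    return s@np.diag([P["K"][0][0],P["K"][1][1]])+np.array([P["K"][0][2],P["K"][1][2]])
def ray(P,uv):
    K=P["K"];d=np.array([(uv[0]-K[0][2])/K[0][0],(uv[1]-K[1][2])/K[1][1]]);s=d.copy()
    for _ in range(20): s=d/(1+P["k1"]*(s@s))
    R=np.array(P["R"]);o=-R.T@P["t"];v=R.T@np.r_[s,1];return o,v/np.linalg.norm(v)
def tri(rs):
    A=sum(np.eye(3)-np.outer(v,v) for o,v in rs);b=sum((np.eye(3)-np.outer(v,v))@o for o,v in rs)
    return np.linalg.solve(A,b)
def save(P,n): cv2.imwrite("pics/"+n,P["img"][:,:,::-1])
E
python3 - <<'E'
from h import *
np.set_printoptions(precision=4,suppress=True)
Ps=[ctrl.capture(n) for n in("scene","top")]
save(Ps[0],"s0.png");save(Ps[1],"t0.png")
for n in("cradle","phone_back_centre","phone_mid_centre","phone_front_centre"):
    rs=[]
    for P in Ps:
        r=ctrl.place_of(P,n); print(n,[(np.round(a["at"],1),round(a["p"],2)) for a in r[:3]])
        if r: rs.append(ray(P,r[0]["at"]))
    if len(rs)==2: print(tri(rs))
for P in Ps: print(-np.array(P["R"]).T@P["t"],np.array(P["K"]).ravel(),P["k1"])
print(ctrl.state(),ctrl.pinch_z)
E
```

```text
pics
cradle [(array([318.3, 304.7]), 0.98), (array([286.7, 285.1]), 0.46)]
cradle [(array([351.8, 243.4]), 0.66), (array([338.3, 260.1]), 0.25)]
[0.5402 0.1277 0.0168]
phone_back_centre [(array([295.6, 278.5]), 0.94)]
phone_back_centre [(array([331.9, 250. ]), 0.84)]
[0.5235 0.1631 0.0531]
phone_mid_centre [(array([295.2, 290. ]), 0.59)]
phone_mid_centre [(array([342.4, 255.8]), 0.71)]
[0.5127 0.1454 0.0497]
phone_front_centre [(array([287.1, 283.2]), 0.78)]
phone_front_centre [(array([336., 258.]), 0.83)]
[0.5071 0.1568 0.058 ]
[ 0.2005 -0.3548  0.6235] [557.556    0.     314.2615   0.     557.556  239.1236   0.       0.
   1.    ] -0.1541418652184567
[0.4161 0.1587 0.8959] [490.4398   0.     319.9523   0.     490.4398 231.2059   0.       0.
   1.    ] 0.03126942158626557
{'clock': 0.5, 'joint_pos': array([61.0141, 14.0447, 89.2589,  0.0023, 76.703 , -9.9749]), 'joint_velocities': array([ 0.0523, -0.0924, -0.07  , -0.0292, -0.0265,  0.0218]), 'tau': array([ -0.0001, -42.9078, -32.6088,  -0.0001,   0.001 ,  -0.    ]), 'eef_pos': array([0.2117, 0.6145, 0.2312]), 'tcp_rot': array([-179.994 ,   -0.0034,  160.9884]), 'ft_force': array([-0.1753, -0.2742,  0.5451]), 'ft_torque': array([0.013 , 0.0137, 0.0278]), 'gripper_force': 0.0, 'gripper_width': 0.9987228894150735} 0.0187
```

View pics/s0.png

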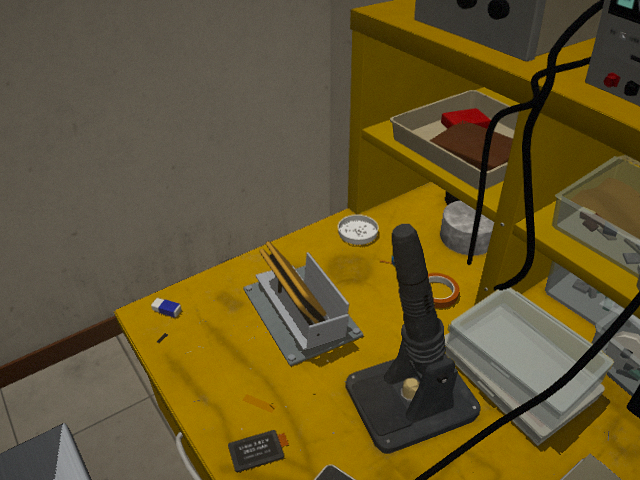

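View pics/t0.png

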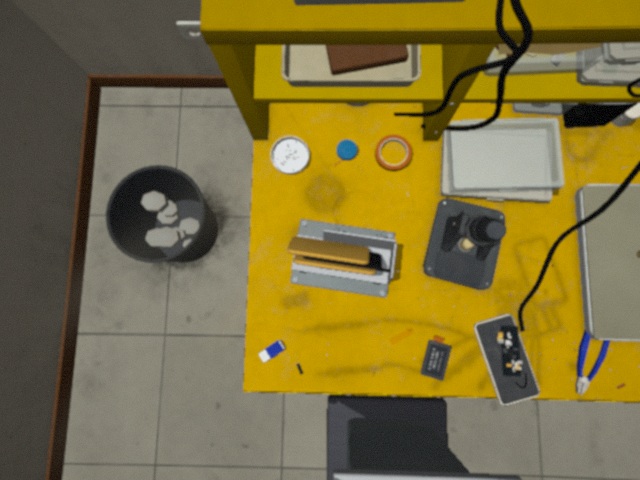

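The scene view shows the rack near (300,300) with the row leaning towards the robot. In the top view it is near (343,257), with the tall black holder to its right at about (465,243). Next I'll overlay the cradle model on both pictures to refine its pose.

```bash
cat >> h.py <<'E'
def crad(o,yaw):
    a=np.radians(yaw);t=np.radians(6)
    Rz=np.array([[np.cos(a),-np.sin(a),0],[np.sin(a),np.cos(a),0],[0,0,1]])
    Ry=np.array([[np.cos(t),0,np.sin(t)],[0,1,0],[-np.sin(t),0,np.cos(t)]])
    return np.array(o),Rz@Ry
def overlay(Ps,o,yaw,name,boxes,k):
    o,R=crad(o,yaw);out=[]
    L=[([(0,-72,0),(0,52,0),(0,52,62),(0,-72,62)],(0,0,255),1),([(-58,-72,0),(4,-72,0),(4,-72,44),(-58,-72,44)],(0,255,0),1),
       ([(-62,-72,0),(-62,100,0),(0,100,0),(0,-72,0)],(255,0,255),1),([(-43,-74,27),(-43,48,27)],(255,255,0),0)]
    for P,(x,y,w,h) in zip(Ps,boxes):
        im=cv2.resize(P["img"][y:y+h,x:x+w,::-1],None,fx=k,fy=k,interpolation=cv2.INTER_CUBIC)
        for p,c,cl in L:
            q=proj(P,o+np.array(p)/1000@R.T)
            cv2.polylines(im,[np.round(((q-[x,y])+.5)*k).astype(int)],bool(cl),c,1)
        out.append(im)
    cv2.imwrite("pics/"+name,np.hstack(out))
E
python3 - <<'E'
from h import *
Ps=[ctrl.capture(n) for n in("scene","top")]
overlay(Ps,(.540,.128,.016),-8,"o1.png",[(240,235,130,130),(283,200,130,130)],3.07)
E
```

```text
(no output)
```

View pics/o1.png

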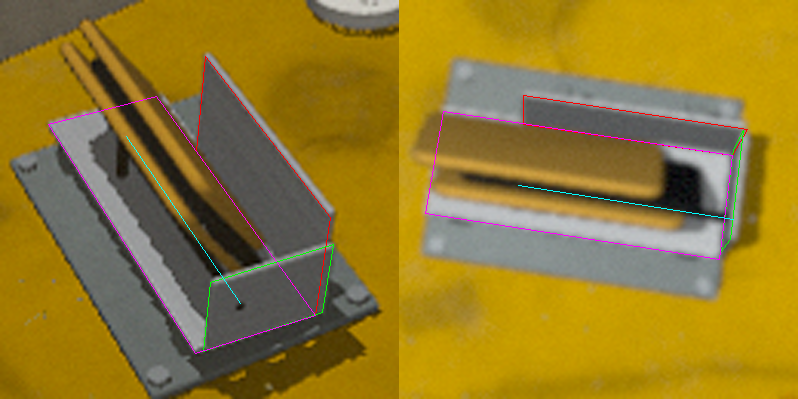

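The overlay fits well, so the cradle sits at (0.540, 0.128, 0.016) with yaw −8°. The first move turns the tool square to the cradle and goes to the front of the row.

Request:
step_arm([
  [[0,0,0,-5.5,85],[0,0,0,-5.5,85],[-19,-28,0,0,85],[-19,-28,0,0,85],[-19,-28,0,0,85],[-19,-28,0,0,85],[-19,-28,0,0,85],[-19,-28,0,0,85],[-19,-28,0,0,85],[-19,-28,0,0,85],[-19,-28,0,0,85],[-19,-28,0,0,85],[-19,-28,0,0,85],[-19,-28,0,0,85],[-19,-28,0,0,85],[-19,-28,0,0,85],[-19,-28,0,0,85],[0,0,0,0,85]],
])

```text
clock: 2.1
eef_pos: [0.4375, 0.1548, 0.2318]
tcp_rot: [-179.9, 0.1, 171.7]
ft_force: [-0.2, -0.1, -0.3]
gripper_width: 0.994
gripper_force: 0.0
```

```bash
cat >> h.py <<'E'
def rel():
    s=ctrl.state();o,R=crad((.540,.128,.016),-8);a=np.radians(-8)
    d=s["eef_pos"]-o;u=np.array([np.cos(a),np.sin(a)]);v=np.array([-np.sin(a),np.cos(a)])
    print("clock",s["clock"],"uvh",np.round(np.r_[d[:2]@u,d[:2]@v,d[2]]*1000,1),"rot",np.round(s["tcp_rot"],1),"F",np.round(s["ft_force"],1),s["gripper_width"])
E
python3 -c "from h import *;rel()"
```

```text
clock 2.1 uvh [-105.2   12.3  215.8] rot [-1.799e+02  1.000e-01  1.717e+02] F [-0.2 -0.1 -0.3] 0.9943436849481785
```

Request:
step_arm([
  [[0,0,30,0,85],[0,0,30,0,85],[0,0,30,0,85],[0,0,30,0,85],[0,0,30,0,85],[0,0,15,0,85],[0,0,14,0,85],[-10,0,0,0,85],[-10,0,0,0,85],[-5,0,0,0,85],[0,0,0,0,85]],
])

```text
clock: 3.02
eef_pos: [0.4633, 0.1554, 0.0542]
tcp_rot: [179.9, 0.2, 172.0]
ft_force: [-0.3, 0.1, -0.1]
gripper_width: 0.993
gripper_force: 0.0
```

```bash
python3 - <<'E'
from h import *
rel()
Ps=[ctrl.capture(n) for n in("scene","top")]
overlay(Ps,(.540,.128,.016),-8,"o2.png",[(240,235,130,130),(283,200,130,130)],3.07)
E
```

```text
clock 3.0167 uvh [-79.8  16.5  38.2] rot [179.9   0.2 172. ] F [-0.3  0.1 -0.1] 0.9930331266311326
```

View pics/o2.png

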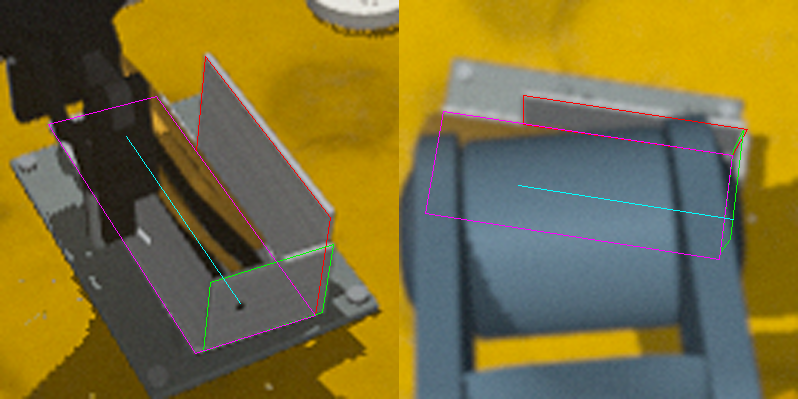

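The fingers stand in front of the row, clear of the bar. Now I'll push slowly.

Request:
step_arm([
  [[-4,0,0,0,85],[-4,0,0,0,85],[-4,0,0,0,85],[-4,0,0,0,85],[-4,0,0,0,85],[-4,0,0,0,85],[-4,0,0,0,85],[-4,0,0,0,85],[-4,0,0,0,85],[-4,0,0,0,85],[-3,0,0,0,85],[-3,0,0,0,85]],
])

```text
clock: 4.12
eef_pos: [0.5062, 0.1489, 0.0523]
tcp_rot: [-180.0, 0.0, 172.0]
ft_force: [0.3, -0.0, 0.3]
gripper_width: 0.993
gripper_force: 0.0
```

Request:
step_arm([
  [[-2,0,0,0,85],[-2,0,0,0,85],[0,0,0,0,85]],
])

```text
clock: 4.37
eef_pos: [0.5101, 0.1484, 0.0524]
tcp_rot: [180.0, 0.0, 172.0]
ft_force: [-0.2, 0.9, 0.4]
gripper_width: 0.996
gripper_force: 0.0
```

```bash
python3 - <<'E'
from h import *
rel()
Ps=[ctrl.capture(n) for n in("scene","top")]
overlay(Ps,(.540,.128,.016),-8,"o3.png",[(240,235,130,130),(283,200,130,130)],3.07)
E
```

```text
clock 4.3667 uvh [-32.5  16.1  36.4] rot [180.   0. 172.] F [-0.2  0.9  0.4] 0.9960842473077797
```

View pics/o3.png

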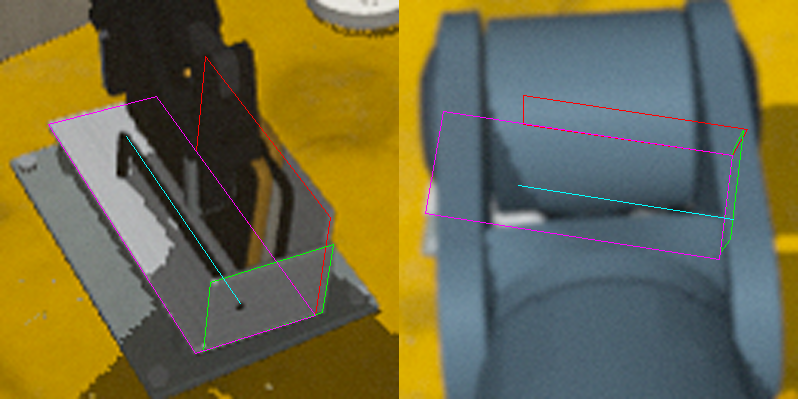

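The row is now nearly upright. I'll press the last few millimetres and watch the force.

Request:
step_arm([
  [[-2,0,0,0,85],[-2,0,0,0,85],[0,0,0,0,85]],
])

```text
clock: 4.72
eef_pos: [0.5141, 0.1479, 0.0524]
tcp_rot: [180.0, 0.0, 172.0]
ft_force: [-0.2, -0.1, -0.8]
gripper_width: 0.993
gripper_force: 0.0
```

Request:
step_arm([
  [[-2,0,0,0,85],[0,0,0,0,85]],
])

```text
clock: 4.88
eef_pos: [0.516, 0.1476, 0.0524]
tcp_rot: [180.0, 0.0, 172.0]
ft_force: [0.6, -0.2, 0.1]
gripper_width: 0.992
gripper_force: 0.0
```

Request:
step_arm([
  [[-1,0,0,0,85],[-1,0,0,0,85],[0,0,0,0,85]],
])

```text
clock: 5.13
eef_pos: [0.5171, 0.1474, 0.0521]
tcp_rot: [-180.0, -0.1, 172.0]
ft_force: [-3.0, -0.4, 2.4]
gripper_width: 0.995
gripper_force: 1.3
```

Request:
step_arm([
  [[-1,0,0,0,85],[-1,0,0,0,85],[0,0,0,0,85]],
])

```text
clock: 5.38
eef_pos: [0.5174, 0.1474, 0.052]
tcp_rot: [-180.0, -0.4, 172.0]
ft_force: [-9.7, -0.4, 8.1]
gripper_width: 0.995
gripper_force: 5.5
```

The row is firm against the backstop. I'll back off and look.

Request:
step_arm([
  [[5,0,0,0,85],[10,0,0,0,85],[20,0,0,0,85],[20,0,-10,0,85],[0,0,-30,0,85],[0,20,-35,0,0],[0,35,-15,0,0],[0,35,-15,0,0],[0,35,0,0,0],[0,35,0,0,0],[0,0,0,0,0]],
])

```text
clock: 6.3
eef_pos: [0.4876, 0.3178, 0.1581]
tcp_rot: [179.8, 0.1, 172.2]
ft_force: [0.4, -0.1, -0.5]
gripper_width: 0.141
gripper_force: 0.0
```

```bash
python3 - <<'E'
from h import *
rel()
Ps=[ctrl.capture(n) for n in("scene","top")]
overlay(Ps,(.540,.128,.016),-8,"o4.png",[(240,235,130,130),(283,200,130,130)],3.07)
E
```

```text
clock 6.3 uvh [-78.3 180.7 142.1] rot [1.798e+02 1.000e-01 1.722e+02] F [ 0.4 -0.1 -0.5] 0.1407170271230295
```

View pics/o4.png

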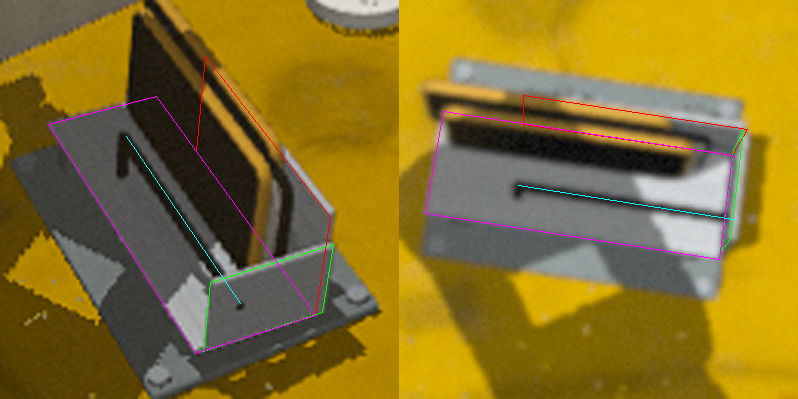

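All three phones stand against the backstop and still stick out to the left. Next I'll lower the closed fingers past their left ends.

Request:
step_arm([
  [[-18,-10,0,0,0],[-18,-10,0,0,0],[-18,-10,0,0,0],[-17,-10,0,0,0],[0,0,30,0,0],[0,0,30,0,0],[0,0,30,0,0],[0,0,15,0,0],[0,0,12,0,0],[0,0,0,0,0]],
])

```text
clock: 7.23
eef_pos: [0.5537, 0.2628, 0.0411]
tcp_rot: [180.0, 0.2, 171.9]
ft_force: [-0.2, 0.2, 1.2]
gripper_width: 0.002
gripper_force: 0.0
```

```bash
python3 - <<'E'
from h import *
rel()
Ps=[ctrl.capture(n) for n in("scene","top")]
overlay(Ps,(.540,.128,.016),-8,"o5.png",[(240,235,130,130),(273,200,130,130)],3.07)
E
```

```text
clock 7.2333 uvh [ -5.2 135.4  25.1] rot [180.    0.2 171.9] F [-0.2  0.2  1.2] 0.0017882108878910104
```

View pics/o5.png

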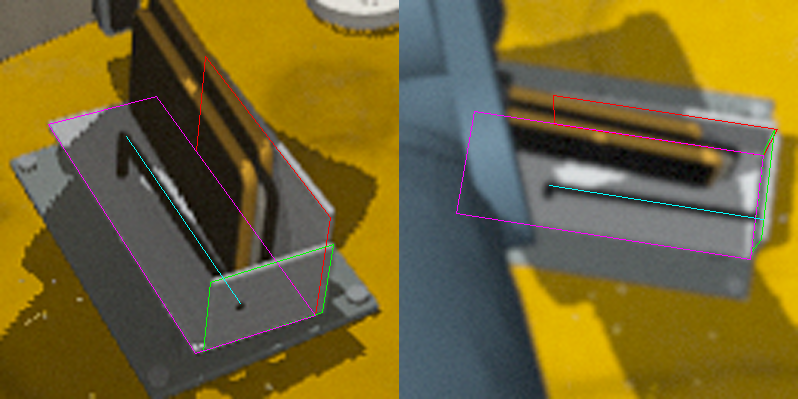

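The front phone's top looks to have moved slightly towards the robot since the last picture, so I'll check that.

```bash
cat >> h.py <<'E'
def phones(Ps):
    o,R=crad((.540,.128,.016),-8)
    for n in("back","mid","front"):
        rs=[]
        for P in Ps:
            r=ctrl.place_of(P,f"phone_{n}_centre")
            if r: rs.append(ray(P,r[0]["at"])); print(n,np.round(r[0]["at"]),round(r[0]["p"],2),end=" ")
        if len(rs)==2: print(np.round((tri(rs)-o)@R*1000,1))
        else: print()
E
python3 - <<'E'
from h import *
Ps=[ctrl.capture(n) for n in("scene","top")]
phones(Ps)
P=Ps[0];a=P["img"][235:365,240:370,::-1];b=Ps[1]["img"][200:330,283:413,::-1]
cv2.imwrite("pics/o6.png",cv2.resize(np.hstack([a,b]),None,fx=3.07,fy=3.07,interpolation=cv2.INTER_CUBIC))
E
```

```text
back [304. 272.] 0.55 back [331. 237.] 0.57 [-5.8 37.9 37.8]
mid [308. 284.] 0.53 mid [346. 245.] 0.53 [-14.5  10.   40. ]
front [297. 281.] 0.94 front [338. 249.] 0.76 [-24.6  23.6  36.6]
```

View pics/o6.png

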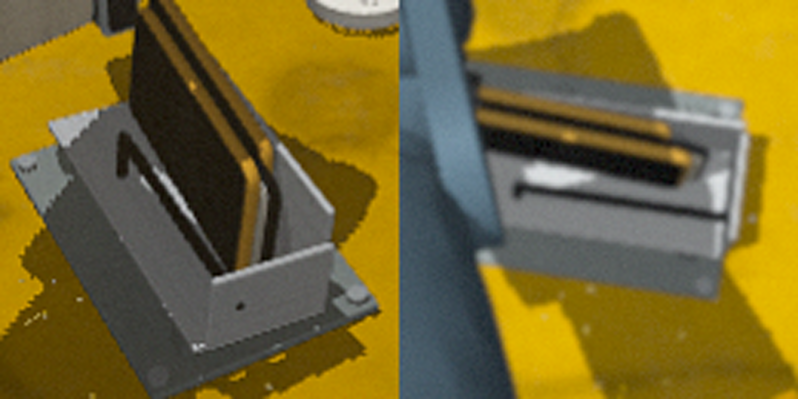

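The front phone's right end has swung about 8 mm towards the robot and now rests still. I'll slide the row first, then press it again.

Request:
step_arm([
  [[4,0,0,0,0],[0,-3,0,0,0],[0,-3,0,0,0],[0,-3,0,0,0],[0,-3,0,0,0],[0,-3,0,0,0],[0,-3,0,0,0],[0,-3,0,0,0],[0,-3,0,0,0],[0,-3,0,0,0],[0,-3,0,0,0],[0,-3,0,0,0]],
])

```text
clock: 8.73
eef_pos: [0.5446, 0.2329, 0.0414]
tcp_rot: [179.8, 0.2, 172.0]
ft_force: [2.2, 6.1, 5.8]
gripper_width: 0.003
gripper_force: 0.6
```

```bash
python3 - <<'E'
from h import *
rel()
Ps=[ctrl.capture(n) for n in("scene","top")]
phones(Ps)
P=Ps[0];a=P["img"][235:365,240:370,::-1];b=Ps[1]["img"][200:330,283:413,::-1]
cv2.imwrite("pics/o7.png",cv2.resize(np.hstack([a,b]),None,fx=3.07,fy=3.07,interpolation=cv2.INTER_CUBIC))
E
```

```text
clock 8.7333 uvh [-10.1 104.5  25.4] rot [179.8   0.2 172. ] F [2.2 6.1 5.8] 0.0030807697284256077
back [313. 280.] 0.8 back [346. 243.] 0.88 [-9.7  9.5 45.7]
mid [306. 287.] 0.5 mid [346. 245.] 0.7 [-14.7  11.1  32.8]
front [307. 290.] 0.72 front [349. 248.] 0.57 [-19.    3.4  34.6]
```

View pics/o7.png

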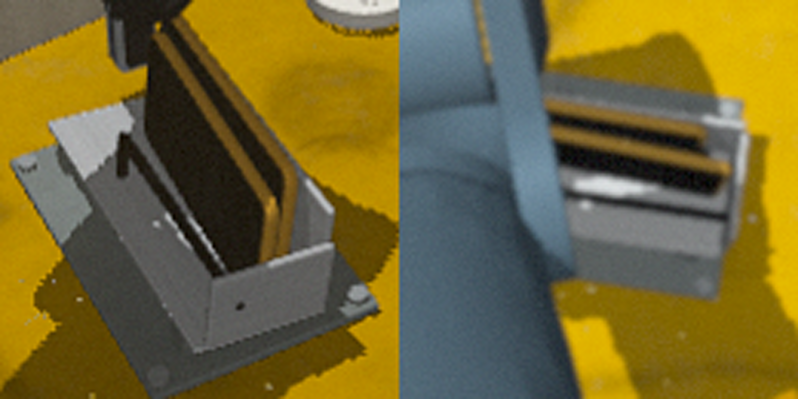

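The row is sliding along, with the right ends still roughly 14–23 mm from the side stop. I'll continue.

Request:
step_arm([
  [[0,-3,0,0,0],[0,-3,0,0,0],[0,-3,0,0,0],[0,-3,0,0,0],[0,-2,0,0,0]],
])

```text
clock: 9.55
eef_pos: [0.544, 0.2234, 0.0432]
tcp_rot: [179.3, 0.4, 171.9]
ft_force: [2.0, 28.5, 9.3]
gripper_width: -0.0
gripper_force: 9.9
```

Request:
step_arm([
  [[0,-2,0,0,0],[0,-1,0,0,0],[0,0,0,0,0]],
])

```text
clock: 9.8
eef_pos: [0.5441, 0.2217, 0.044]
tcp_rot: [179.2, 0.4, 171.9]
ft_force: [2.0, 29.5, 9.9]
gripper_width: -0.0
gripper_force: 10.4
```

```bash
python3 - <<'E'
from h import *
rel()
Ps=[ctrl.capture(n) for n in("scene","top")]
phones(Ps)
E
```

```text
clock 9.8 uvh [-8.9 93.4 28. ] rot [179.2   0.4 171.9] F [ 2.  29.5  9.9] -0.0003997640252329837
back [313. 283.] 0.86 back [349. 244.] 0.67 [-10.8   5.3  43.3]
mid [313. 286.] 0.61 mid [349. 246.] 0.69 [-12.3   4.1  39. ]
front [308. 292.] 0.75 front [352. 248.] 0.71 [-19.1  -1.5  35.2]
```

The wider linkage above the fingertips is catching the phones' top corners. I'll back off, raise the tool and push with the fingertips alone.

Request:
step_arm([
  [[0,6,0,0,0],[0,8,0,0,0],[0,0,-15,0,0],[0,0,-10,0,0],[0,-3,0,0,0],[0,-3,0,0,0],[0,-3,0,0,0],[0,-3,0,0,0],[0,-2,0,0,0]],
])

```text
clock: 10.95
eef_pos: [0.5406, 0.2143, 0.0646]
tcp_rot: [180.0, -0.1, 171.9]
ft_force: [-0.4, 1.8, 0.6]
gripper_width: -0.004
gripper_force: 0.7
```

Request:
step_arm([
  [[0,-2,0,0,0],[0,-2,0,0,0],[0,0,0,0,0]],
])

```text
clock: 11.2
eef_pos: [0.5407, 0.2126, 0.0655]
tcp_rot: [179.7, 0.0, 171.9]
ft_force: [0.6, 11.9, 0.2]
gripper_width: -0.001
gripper_force: 5.7
```

```bash
python3 -c "from h import *;rel();phones([ctrl.capture(n) for n in('scene','top')])"
```

```text
clock 11.2 uvh [-11.   83.9  49.5] rot [179.7   0.  171.9] F [ 0.6 11.9  0.2] -0.0010032345536071506
back [312. 285.] 0.69 back [353. 241.] 0.52 [-10.4   0.6  44.7]
mid [312. 287.] 0.69 mid [352. 245.] 0.68 [-14.3  -0.6  42.2]
front [306. 291.] 0.58 front [354. 249.] 0.67 [-22.4  -4.1  41.1]
```

That contact looks flush for the front phone. I'll repeat the push shifted towards the backstop to be sure of the rear one.

Request:
step_arm([
  [[0,8,0,0,0],[0,8,0,0,0],[-8,0,0,0,0],[0,-4,0,0,0],[0,-4,0,0,0],[0,-3,0,0,0],[0,-3,0,0,0],[0,-2,0,0,0],[0,0,0,0,0]],
])

```text
clock: 12.35
eef_pos: [0.5494, 0.2115, 0.0663]
tcp_rot: [179.7, 0.1, 171.9]
ft_force: [2.1, 11.7, 0.2]
gripper_width: -0.001
gripper_force: 5.9
```

```bash
python3 -c "from h import *;rel();phones([ctrl.capture(n) for n in('scene','top')])"
```

```text
clock 12.35 uvh [-2.3 84.  50.3] rot [1.797e+02 1.000e-01 1.719e+02] F [ 2.1 11.7  0.2] -0.0007588501925021208
back [318. 288.] 0.81 back [356. 242.] 0.72 [-6.5 -5.4 40.7]
mid [314. 289.] 0.56 
front [305. 294.] 0.65 front [354. 249.] 0.95 [-21.7  -4.1  35.1]
```

Request:
step_arm([
  [[0,10,0,0,0],[0,15,0,0,0],[0,0,-35,0,0],[0,0,-35,0,0],[20,0,-30,0,85],[21,-26,0,0,85],[21,-26,0,0,85],[21,-26,0,0,85],[0,-26,0,0,85],[0,0,30,0,85],[0,0,30,0,85],[0,0,30,0,85],[0,0,14,0,85],[0,0,10,0,85],[0,0,0,0,85]],
])

```text
clock: 14.0
eef_pos: [0.4536, 0.143, 0.0491]
tcp_rot: [-179.9, -0.3, 172.0]
ft_force: [0.7, 0.4, 0.3]
gripper_width: 0.995
gripper_force: 0.0
```

```bash
python3 -c "from h import *;rel()"
```

```text
clock 14.0 uvh [-87.6   2.9  33.1] rot [-179.9   -0.3  172. ] F [0.7 0.4 0.3] 0.995488266324785
```

Request:
step_arm([
  [[-5,0,-3,0,85],[-7,0,0,0,85],[-7,0,0,0,85],[-7,0,0,0,85],[-6,0,0,0,85],[-5,0,0,0,85],[-4,0,0,0,85],[-3,0,0,0,85],[-3,0,0,0,85],[-3,0,0,0,85],[-3,0,0,0,85],[-2,0,0,0,85],[-2,0,0,0,85],[0,0,0,0,85]],
])

```text
clock: 15.17
eef_pos: [0.512, 0.135, 0.0543]
tcp_rot: [180.0, -0.0, 172.0]
ft_force: [0.6, -0.1, 0.0]
gripper_width: 0.997
gripper_force: 0.0
```

Request:
step_arm([
  [[-1,0,0,0,85],[-1,0,0,0,85],[-1,0,0,0,85],[-1,0,0,0,85],[0,0,0,0,85]],
])

```text
clock: 15.58
eef_pos: [0.5154, 0.1345, 0.054]
tcp_rot: [-180.0, -0.1, 172.0]
ft_force: [-1.2, -0.7, 1.0]
gripper_width: 0.996
gripper_force: 0.8
```

```bash
python3 -c "from h import *;rel()"
```

```text
clock 15.5833 uvh [-25.2   3.   38. ] rot [-1.80e+02 -1.00e-01  1.72e+02] F [-1.2 -0.7  1. ] 0.9957153785261252
```

Request:
step_arm([
  [[-1,0,0,0,85],[-1,0,0,0,85],[-1,0,0,0,85],[0,0,0,0,85]],
])

```text
clock: 15.92
eef_pos: [0.5158, 0.1344, 0.0539]
tcp_rot: [-179.9, -0.5, 172.0]
ft_force: [-12.4, 0.4, 10.1]
gripper_width: 0.994
gripper_force: 7.0
```

Request:
step_arm([
  [[1,0,0,0,85],[1,0,0,0,85],[1,0,0,0,85],[2,0,0,0,85],[4,0,0,0,85],[10,0,0,0,85],[20,0,0,0,85],[20,0,-15,0,85],[20,0,-30,0,85],[25,0,-30,0,85],[30,20,-20,0,85],[30,25,0,0,85],[20,35,0,0,85],[0,40,0,0,85],[0,40,0,0,85],[0,0,0,0,85],[0,0,0,0,85]],
])

```text
clock: 17.33
eef_pos: [0.3581, 0.3195, 0.149]
tcp_rot: [-180.0, -0.0, 172.2]
ft_force: [-0.3, -0.8, -1.1]
gripper_width: 0.996
gripper_force: 0.0
```

```bash
python3 - <<'E'
from h import *
rel()
Ps=[ctrl.capture(n) for n in("scene","top")]
phones(Ps)
overlay(Ps,(.540,.128,.016),-8,"o8.png",[(240,235,130,130),(283,200,130,130)],3.07)
im=cv2.imread("pics/o8.png")
P=Ps; raw=np.hstack([cv2.resize(p["img"][y:y+60,x:x+130,::-1],None,fx=3.07,fy=3.07,interpolation=cv2.INTER_CUBIC) for p,(x,y) in zip(P,[(240,270),(283,220)])])
cv2.imwrite("pics/o8.png",np.vstack([im,raw]))
E
```

```text
clock 17.3333 uvh [-206.8  164.3  133. ] rot [-180.    -0.   172.2] F [-0.3 -0.8 -1.1] 0.9963634568643424
back [316. 288.] 0.87 back [358. 243.] 0.71 [-10.8  -8.9  45.1]
mid [313. 288.] 0.65 mid [350. 244.] 0.52 [-10.3   2.2  35.8]
front [309. 293.] 0.66 front [357. 248.] 0.55 [-20.2  -9.1  40.3]
```

View pics/o8.png

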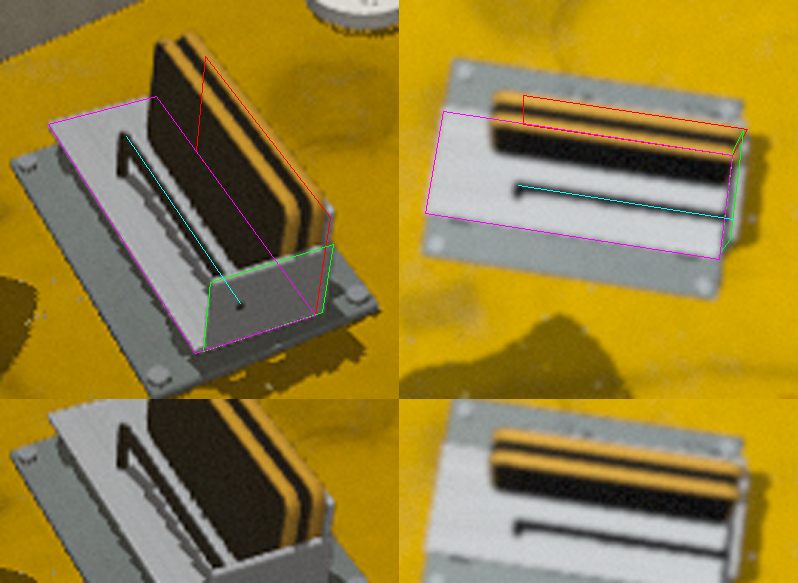

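All three phones stand parallel against the backstop, with their right ends at the side stop (top view, about x 740). I'll check that nothing is drifting, then hand in.

```bash
python3 - <<'E'
from h import *
a=[ctrl.capture("scene")["img"][235:365,240:370].astype(float) for _ in range(2)][0]
for _ in range(12): b=ctrl.capture("scene")["img"][235:365,240:370].astype(float)
d=np.abs(cv2.GaussianBlur(a,(0,0),1.5)-cv2.GaussianBlur(b,(0,0),1.5)).max();print(d)
if d<20: print(ctrl.finish_job())
E
```

```text
18.635077235380393
the job is handed in; nothing more can be done
None
```

I handed the job in: in the last pictures all three phones stood upright against the backstop with their right-hand ends at the side stop and the arm clear. The final drift check before hand-in came close to its limit (18.6 against 20), and no verdict came back.

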